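# Seat the lamp bracket on the microscope's accessory stand

### The arm

A 6-joint arm with a two-finger parallel gripper is mounted at the origin on the work surface. World frame = base frame: x ahead of the robot, y to its left, z up, the work surface at z = 0. Lengths are in m, angles in degrees, forces in N, time in s.
With the tool pointing down it reaches from about 0.4 to 0.825 m from the base axis. Payload 7 kg.
Tool frame: the origin (TCP) lies midway between the tips of the shut fingers; the grasp point (between the pads) lies 19 mm behind it; z points along the fingers, y is the direction in which the jaws open and shut (so a half turn about z gives the same grasp; the last joint's range is limited). The gripper opens to 88 mm and grips with 3 to 60 N. Pads are 19 mm wide; open, the fingers measure 130 mm over their backs; the gripper's body (78 mm by 193 mm) begins 47 mm behind the grasp point.
Start: joints at [90.247, 20.546, 0.682, 0, -70.136, -16.507], TCP at [0.189, 0.648, 0.227] pointing down, gripper open.
Joint ranges: [-176.03, 176.03], [-82.01, 121.73], [-58.28, 71.71], [-173.87, 95.51], [-174.79, -0.11], [-173.66, 173.66]. Speed limits (degrees/s): [136.94, 136.94, 172.46, 180, 180, 180].

### API

Orientations are given as [roll, pitch, yaw] about the fixed x, y, z axes, in that order (R = Rz(yaw) Ry(pitch) Rx(roll)).
In Python, from plant import ctrl gives the robot as it stands.
- The arm moves only by the tool jog_arm, never from a script. Its argument "deltas" is a list of rows, each a list of 2 entries, a list of its own where there are three numbers: the shift along the tool's x, y, z in m, then the turn about the tool's z in degrees. A call has 1 to 20 rows; each row is the pose to reach, as a shift and turn from the pose commanded when the call began, along the tool's axes at that moment; what a row does not reach only later rows make up. A row lasts 1/10 s, in which the tool goes at most 50 mm and 8.59 degrees, less where a joint would pass 70% of its speed; a pose out of reach is approached as far as the arm can. A call with a gripper value outside its range is refused whole. "jaw" is the closure, from -1 (fully open) to 1 (shut), set as the call begins (left out, the last holds). The fingers move at their own pace and stop on an object; the grip force is fixed at half the most. Time passes only in rows, so rows that repeat a pose let the fingers close. It gives the time, the measured TCP pose, the force and the opening at its end, in the units of the state.
- ctrl.get_obs(): the state, without advancing time (a new reading comes with each control period).
- ctrl.snapshot(name): name is "scene" or "top" or "wrist"; returns the picture (384x512x3 uint8, red, green, blue); there is no depth.
- ctrl.camera_params(name): a dict with "camera_matrix" (3x3 intrinsics, pixels), "D" ([k1, k2, p1, p2, k3] as OpenCV has them; the pictures are not rectified), "position" and "rotation" of the camera in the world. Camera axes: x right, y down, z forward; pixel columns grow to the right and rows downward; lengths in m; the calibration is good to about 2 mm. A picture is of the moment at which its call begins: read the wrist's pose just before it. camera_params takes no time and is no camera call; for the wrist camera it gives the pose at the moment of the call.
- ctrl.close_job(): hands the job in, once; it reports no verdict.
Trained networks look in the newest picture that a camera, given by its name, has taken for a name from the list of things; names that differ only in an ending like _2 or _b are one class to them, and where a whole thing is asked for, a point or a joint stands for the part that bears it (a point fixed in the world has none). Each returns a list of dicts, best first, with "conf" (0 to 1); they miss things now and then, are a little off and sometimes report something else, mostly with a low value. They report only what shows in the picture. A call takes as long as a camera call. They do not tell look-alikes from the thing itself.
- ctrl.boxes_of(query, camera): "bbox" ([left, top, width, height] as shares, 0 to 1, of the picture: columns of its width, rows of its height, round what is visible of it).
- ctrl.cut_out(query, camera): "mask" (384x512 bool, what is visible of it) and "bbox" ([left, top, width, height] as shares, 0 to 1, of the picture: columns of its width, rows of its height, round what is visible of it).
The state is a dict: "clock": time; "joint_pos": joint angles; "qvel": joint speeds; "tau": joint torques, N m; "tool_pos": TCP position; "orientation": TCP orientation; "force": force on the tool from outside, world axes, zero at the start; "moment": the same for the moment, N m; "opening": finger opening in m.
Only numpy, scipy, OpenCV 4.12 (cv2) and the standard library are available. Lean on these libraries where they do the work, as an engineer would, in place of code of your own. Each camera call takes 0.05 s, during which the arm holds its last target. There are 200 camera calls.

### The job

Lift the lamp bracket off the bench, lower its bored hub squarely down the tall rod of the stand, and turn it gently by feel about the rod until its slot drops over the locating pin and the plate lies fully home, flat on the stand's disc. Keep the bracket level, never force it or let it drop, let go of it at the end, and leave everything else on the bench where it is.

Things in the scene. Friction and masses are not known exactly. Their poses are not given: they have to be found in the camera images.
- stand: Fixed stand: white foot 170 (x) x 150 (y) x 25 mm, carrying a round disc and a tall vertical steel rod. Origin on the rod's axis at the underside of the foot (bench level), z up; -x is the stand's front, roughly towards the robot.
- rod_top (a point): Centre of the top of the stand's rod, 171 mm above the bench. Rod 14 mm diameter, its last 5 mm tapering to 9 mm. Axes as the stand's.
- seat (a point): On the rod's axis in the top face of the aluminium disc (120 mm across), 37 mm above the bench; axes as the stand's, not the pin's. One dark steel pin with a 1 mm chamfer, 8 mm thick, 10 mm high, stands on the disc 35 mm from the rod's axis, anywhere within 0.5 rad either side of the stand's -x direction; its angle differs each time and is not reported: see or feel it. The disc is clamped.
- bracket: Loose lamp bracket, 0.25 to 0.4 kg, flat on the bench: aluminium plate 96 x 96 x 12 mm, in its middle a square hub 36 x 36 mm rising to 36 mm above the underside, a vertical 16 mm bore through both. Origin on the bore's axis at the underside, z up. Towards -x a 40 mm wide arm, 12 mm thick, reaches 102 mm from the bore and carries the lamp head.
- slot (a point): Centre of the slot through the bracket's plate at its underside, 35 mm from the bore on -x; 15 mm along x by 10.5 mm along y; the stand's pin must enter it. Off the pin, the plate rides on the pin's top, about 10 mm too high; within about 0.035 rad of the pin it drops over it. Axes as the bracket's.
- lamp_grip (a point): Grip point in the bracket's black lamp head, 78 mm from the bore on -x, 38 mm above the underside; axes as the bracket's. Head: 44 mm long (x), 22 mm wide (y), from 12 to 56 mm above the underside. The centre of mass lies between bore and head, so grip firmly (30 N or more) or it sags.
- dish: small closed clear culture dish, 55 mm across, 14 mm high; bystander
- spacer: loose flat steel ring, 40 mm across, 12 mm high; bystander (not used)
- vial: small amber jar, 28 mm across, 45 mm high; bystander
- reagent: white plastic bottle with blue cap, 64 mm across, 120 mm high; bystander
- objective: brass microscope objective standing on the bench, 28 mm across, 45 mm high; bystander
- wrench: steel wrench lying flat, 130 mm long; bystander
Not all that is in view belongs to the job. Leave any turquoise or yellow look-alike of the bracket alone.

How it is judged (in metres and radians):
On the way, in this order (a step that is already met when the one before it is completed fails the run):
1. the bracket is on the rod: bore over the rod, level, still above the pin (horizontal distance between bracket and stand below 0.004 m and z of bracket in the frame of stand between 0.045 and 0.13 m and angle between bracket's own z axis and vertical below 0.1 rad), for 0.1 s.
2. the slot has dropped over the pin and the plate lies on the disc (horizontal distance between bracket and stand below 0.004 m and z of bracket in the frame of stand below 0.04 m and angle between bracket's own z axis and vertical below 0.04 rad), for 0.2 s.
At the end, for the whole second after the job is handed in: The bracket is on the rod (bore within 4 mm of the rod's axis), its underside no more than 3 mm above the disc (40 mm above the bench), which is possible only with the pin in the slot, level within 0.04 rad, at rest and released; nothing else displaced (all of step 2 and linear speed of bracket below 0.01 m/s and contact force between the fingers and bracket below 0.2 N); the robot touches nothing.
It fails at once if the bracket is pressed or dropped on the stand with more than 35 N (contact force between bracket and stand above 35 N).
It fails at once if the bracket is tilted by more than 0.2 rad (angle between bracket's own z axis and vertical above 0.2 rad).
It fails at once if a bystander is moved by more than 20 mm (distance of any of dish, spacer, vial, reagent, objective, wrench from where it was at the start of the episode above 0.02 m).
It also fails if it takes over 67 s, if anything falls off the work surface, if the arm or the gripper's body presses on something with over 40 N, if the wrist force passes 120 N, or if a joint passes its speed limit or range.

## Working session

There is one attempt and no reset: what is moved stays moved. The work goes in short steps, Python scripts to look and compute and a tool call to move; the robot and the scene stay as the last step left them, time stands still between calls to the robot, and variables do not carry over. Pictures are saved under pics/ and viewed, and the job is handed in when it is done.

Besides the shell and the picture viewer there is one more tool, called by a JSON object that holds its "name" and its "arguments", one argument or row to a line. jog_arm: Moves the arm, as the interface text tells. Its arguments: {"type":"object","properties":{"deltas":{"type":"array","items":{"type":"array"}},"jaw":{"type":"number"}},"required":["deltas"]}

```bash
mkdir -p pics
cat > h.py <<'E'
import cv2, numpy as np
from scipy.spatial.transform import Rotation as R
from plant import ctrl
def snap(n,f):
    im=ctrl.snapshot(n); cv2.imwrite('pics/'+f+'.png',im[:,:,::-1]); return im
def ray(n,uv,p=None):
    p=p or ctrl.camera_params(n)
    K=np.array(p['camera_matrix'],float);D=np.array(p['D'],float)
    x=cv2.undistortPoints(np.array(uv,float).reshape(-1,1,2),K,D).reshape(-1,2)
    d=np.c_[x,np.ones(len(x))]@np.array(p['rotation'],float).T
    return np.array(p['position'],float),d
def onz(n,uv,z,p=None):
    o,d=ray(n,uv,p); return o+d*((z-o[2])/d[:,2])[:,None]
def proj(n,X,p=None):
    p=p or ctrl.camera_params(n)
    Rm=np.array(p['rotation'],float);t=-Rm.T@np.array(p['position'],float)
    return cv2.projectPoints(np.array(X,float).reshape(-1,1,3),cv2.Rodrigues(Rm.T)[0],t,np.array(p['camera_matrix'],float),np.array(p['D'],float))[0].reshape(-1,2)
E
python3 - <<'E'
from h import *
o=ctrl.get_obs();print(o)
for c in('scene','top'):
    snap(c,c+'0');p=ctrl.camera_params(c);print(c,p)
    for q in('bracket','stand'):
        for b in ctrl.boxes_of(q,c)[:3]:print(c,q,b['conf'],(np.array(b['bbox'])*[512,384,512,384]).round())
E
```

```text
{'clock': 0.0, 'joint_pos': array([ 9.02456010e+01,  2.05923438e+01,  6.32520543e-01, -1.99958899e-02,
       -7.01370782e+01, -1.65088486e+01]), 'qvel': array([-0.01056107,  0.01600159, -0.01719743, -0.03843295,  0.08023869,
       -0.00580472]), 'tau': array([-2.94898982e-04, -5.82719994e+01,  2.93051541e+01,  6.99695393e+00,
        6.97085430e-03, -1.56166111e-04]), 'tool_pos': array([0.18890211, 0.64749874, 0.22560332]), 'orientation': array([ 1.79901751e+02, -9.51617839e-03, -1.62700493e+01]), 'force': array([-0.59417189,  0.91820711, -0.24906323]), 'moment': array([-0.02694435,  0.00290363, -0.00583921]), 'opening': 0.08751236392777988}
scene {'camera_matrix': array([[352.64305259,   0.        , 256.25091265],
       [  0.        , 352.64305259, 194.06084702],
       [  0.        ,   0.        ,   1.        ]]), 'D': array([0.00113624, 0.        , 0.        , 0.        , 0.        ]), 'position': array([ 1.28827738, -0.06984429,  0.73482703]), 'rotation': array([-129.21296558,   -0.44490238,   83.78503188])}
scene bracket 0.75 [172. 210.  46.  50.]
scene bracket 0.73 [310. 148.  26.  37.]
scene bracket 0.69 [114. 266.  50.  70.]
scene stand 0.61 [297. 197.  59.  77.]
top {'camera_matrix': array([[408.3120806 ,   0.        , 252.75683409],
       [  0.        , 408.3120806 , 186.54398388],
       [  0.        ,   0.        ,   1.        ]]), 'D': array([0.005251, 0.      , 0.      , 0.      , 0.      ]), 'position': array([0.35539251, 0.01878806, 1.17298246]), 'rotation': array([-170.20246502,    1.71817765,  -90.94999943])}
top bracket 0.9 [155. 254.  42.  59.]
top bracket 0.84 [302. 150.  44.  55.]
top bracket 0.64 [348.  89.  35.  49.]
top stand 0.6 [172. 131.  60.  62.]
```

View images.

Run:
```python
s=open('h.py').read()
s=s.replace("np.array(p['rotation'],float)","R.from_euler('xyz',p['rotation'],degrees=True).as_matrix()")
open('h.py','w').write(s)
```

```text
(no output)
```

View pics/scene0.png

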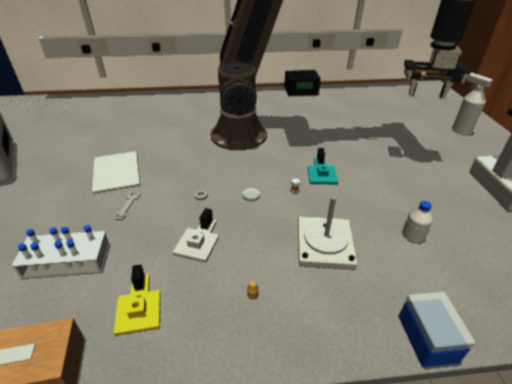

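View pics/top0.png

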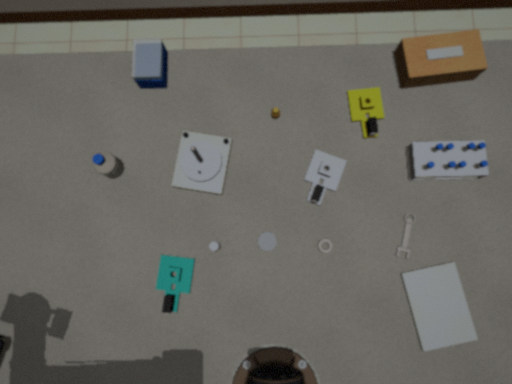

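Run:
```python
from h import *
a=cv2.imread('pics/top0.png')
z=lambda im,x,y,w,h,k:cv2.resize(im[y:y+h,x:x+w],None,fx=k,fy=k,interpolation=cv2.INTER_CUBIC)
cv2.imwrite('pics/z1.png',np.hstack([z(a,165,125,75,75,5),z(a,295,140,75,75,5)]))
```

```text
(no output)
```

View pics/z1.png

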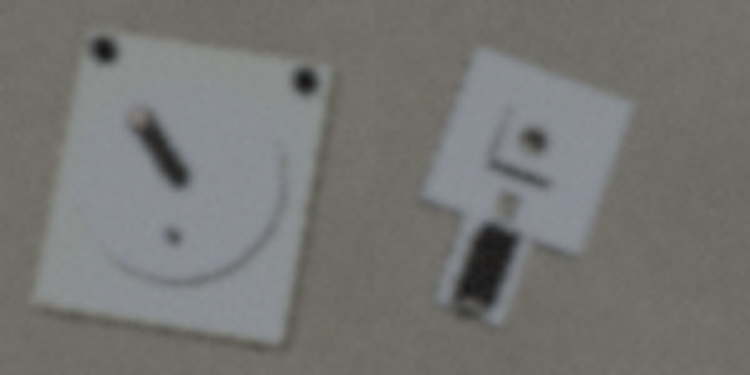

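Run:
```python
from h import *
A=lambda l,x,y:np.array(l)/5+[x-.4,y-.4]
B=lambda l:A(np.array(l)-[375,0],295,140)
def ori(P): # P corners tl,tr,br,bl
    c=P.mean(0); 
    return c, [np.degrees(np.arctan2(*(v[1::-1]))) for v in (P[0]-P[3],P[1]-P[2],P[0]-P[1],P[3]-P[2])],[np.linalg.norm(v) for v in (P[0]-P[3],P[0]-P[1])]
print('foot',ori(onz('top',A([(85,30),(333,65),(283,345),(33,303)],165,125),.025)))
print('rodtop',onz('top',A([(138,115)],165,125),.171),'rodbase',onz('top',A([(182,182)],165,125),.037),'pin',onz('top',A([(172,236)],165,125),.047))
print('plate',ori(onz('top',B([(482,47),(635,102),(580,253),(423,197)]),.012)))
print('bore',onz('top',B([(533,139)]),.036),'slot',onz('top',B([(508,205)]),.012),'head',onz('top',B([(491,262)]),.056))
print(ctrl.camera_params('wrist'))
```

```text
foot (array([0.63133312, 0.19783289, 0.025     ]), [np.float64(-9.750499475694838), np.float64(-10.261036537165221), np.float64(80.26476547449013), np.float64(79.18960140007133)], [np.float64(0.16473165378952323), np.float64(0.14798658048169297)])
rodtop [[0.6328678  0.19841756 0.171     ]] rodbase [[0.62970631 0.19675845 0.037     ]] pin [[0.59607743 0.20071383 0.047     ]]
plate (array([ 0.60211046, -0.16115285,  0.012     ]), [np.float64(-23.107827836622263), np.float64(-22.369432721639118), np.float64(68.02853624719636), np.float64(68.59047772800244)], [np.float64(0.0960271843860272), np.float64(0.09364612025222337)])
bore [[ 0.60287874 -0.15946471  0.036     ]] slot [[ 0.56959155 -0.14708801  0.012     ]] head [[ 0.5297274  -0.13003748  0.056     ]]
{'camera_matrix': array([[299.68058863,   0.        , 256.46613704],
       [  0.        , 299.68058863, 193.76367909],
       [  0.        ,   0.        ,   1.        ]]), 'D': array([-0.08028714,  0.        ,  0.        ,  0.        ,  0.        ]), 'position': array([0.25227653, 0.6295999 , 0.38367817]), 'rotation': array([ 1.65717298e+02, -1.03240979e-01, -1.06252910e+02])}
```

{"name": "jog_arm", "arguments": {
  "deltas": [
    [[0.02,0.015,-0.01],0],
    [[0.05,0.036,-0.02],-1],
    [[0.09,0.065,-0.03],-2],
    [[0.13,0.093,-0.04],-3],
    [[0.17,0.122,-0.05],-4],
    [[0.21,0.151,-0.06],-5],
    [[0.25,0.179,-0.07],-6],
    [[0.29,0.208,-0.075],-6],
    [[0.33,0.237,-0.075],-6],
    [[0.37,0.265,-0.075],-6],
    [[0.41,0.294,-0.075],-6],
    [[0.44,0.316,-0.075],-6],
    [[0.455,0.326,-0.075],-6],
    [[0.462,0.332,-0.075],-6],
    [[0.462,0.332,-0.075],-6],
    [[0.462,0.332,-0.075],-6]
  ]
}}

```text
clock: 1.9
tool_pos: [0.5391, 0.2002, 0.3017]
orientation: [-180.0, -0.0, -10.3]
force: [-0.4, 0.6, 0.2]
opening: 0.0875
```

Run:
```python
from h import *
o=ctrl.get_obs();print(o['clock'],o['tool_pos'],o['orientation'],o['force']);print(ctrl.camera_params('wrist')['position'],ctrl.camera_params('wrist')['rotation'])
snap('wrist','w1')
```

```text
1.9 [0.53914234 0.20017983 0.30169813] [-1.79985088e+02 -5.55456971e-04 -1.02548549e+01] [-0.4255224   0.55553937  0.24767604]
[0.60399774 0.18854487 0.45915842] [ 1.65706553e+02 -5.66993528e-02 -1.00247839e+02]
```

View pics/w1.png

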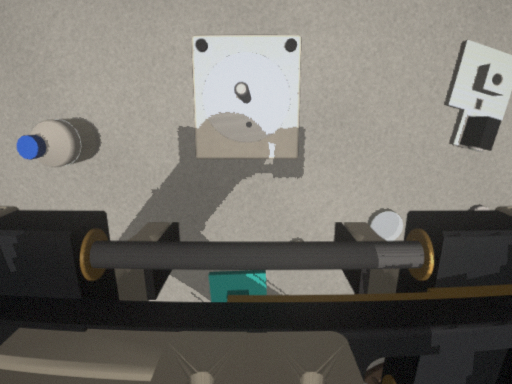

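Run:
```python
from h import *
a=cv2.imread('pics/w1.png')
z=cv2.resize(a[70:140,210:290],None,fx=8,fy=8,interpolation=cv2.INTER_CUBIC)
cv2.imwrite('pics/w1z.png',z)
F=onz('wrist',[(193,37),(300,36),(298.5,157.5),(197,157.5)],.025)
print(F.mean(0),[np.linalg.norm(F[i]-F[i-1]) for i in range(4)],[np.degrees(np.arctan2(*(F[i]-F[j])[1::-1])) for i,j in((0,3),(1,2),(0,1),(3,2))])
```

```text
[0.6318961  0.19681765 0.025     ] [np.float64(0.16409550335896958), np.float64(0.1444634967377498), np.float64(0.16511621348510658), np.float64(0.1477364718179415)] [np.float64(-10.500232527457891), np.float64(-9.36169093169923), np.float64(80.1508938902216), np.float64(79.75324226993385)]
```

View pics/w1z.png

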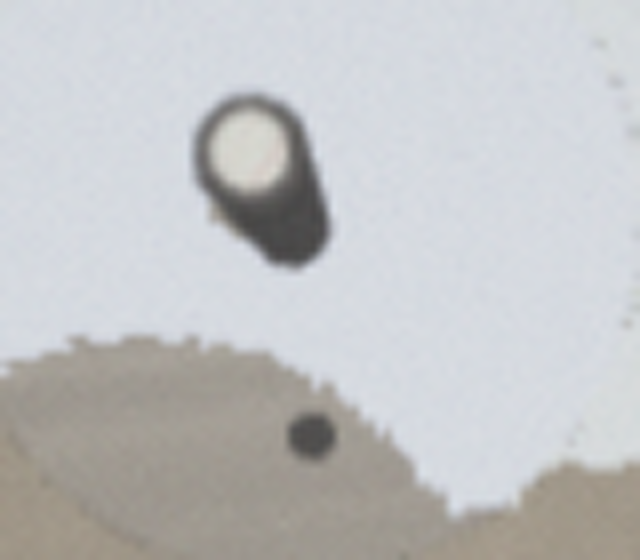

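Run:
```python
from h import *
t=onz('wrist',[(240.8,88.3)],.171)[0];b=onz('wrist',[(246.1,98.4)],.037)[0];p=onz('wrist',[(248.6,124.1)],.047)[0]
print(t,b,p)
for s in(t,b):
    v=s-p;print(np.hypot(*v[:2]),np.degrees(np.arctan2(v[1],v[0])))
# bracket estimate from this picture
im=ctrl.snapshot('wrist')
print(onz('wrist',[(496,79)],.036),onz('wrist',[(478,104)],.012),onz('wrist',[(481,133)],.056))
```

```text
[0.63262912 0.19812333 0.171     ] [0.63172632 0.19779357 0.037     ] [0.59756763 0.20043418 0.047     ]
0.03513756385399147 -3.7708221383180476
0.03426060148623947 -4.420412055713889
[[ 0.60332232 -0.15772362  0.036     ]] [[ 0.57027671 -0.14568581  0.012     ]] [[ 0.53332613 -0.11628713  0.056     ]]
```

{"name": "jog_arm", "arguments": {
  "deltas": [
    [[0.005,0.015,0.0],1],
    [[0.01,0.04,0.01],2],
    [[0.015,0.08,0.02],4],
    [[0.02,0.12,0.03],6],
    [[0.025,0.16,0.045],8],
    [[0.03,0.2,0.06],10],
    [[0.035,0.24,0.075],12],
    [[0.04,0.28,0.09],12],
    [[0.047,0.31,0.1],12],
    [[0.05,0.322,0.102],12],
    [[0.05,0.326,0.102],12],
    [[0.05,0.326,0.102],12],
    [[0.05,0.326,0.102],12]
  ]
}}

```text
clock: 3.3
tool_pos: [0.5311, -0.1289, 0.2002]
orientation: [-180.0, -0.1, -22.2]
force: [0.6, 0.7, -0.0]
opening: 0.0874
```

Run:
```python
from h import *
o=ctrl.get_obs();print(o['clock'],o['tool_pos'],o['orientation'],o['force'])
a=snap('wrist','w2')
```

```text
3.3 [ 0.53106112 -0.12888085  0.20019371] [-1.79967429e+02 -5.29680412e-02 -2.22100614e+01] [ 0.56692856  0.74303333 -0.01449337]
```

View pics/w2.png

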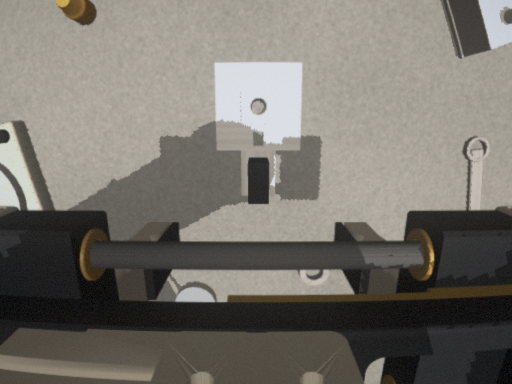

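Run:
```python
from h import *
a=cv2.imread('pics/w2.png')
cv2.imwrite('pics/w2z.png',cv2.resize(a[55:210,205:310],None,fx=3.8,fy=3.8,interpolation=cv2.INTER_CUBIC))
F=onz('wrist',[(214.5,62.5),(301.5,62),(302,150),(216,151)],.012)
print(F.mean(0),[np.linalg.norm(F[i]-F[i-1]) for i in range(4)],[np.degrees(np.arctan2(*(F[i]-F[j])[1::-1])) for i,j in((0,3),(1,2),(0,1),(3,2))])
b=onz('wrist',[(258.5,106)],.036)[0];h=onz('wrist',[(248.5,157.5),(269.5,157.5),(269,204),(248,204)],.056)
print(b,h,h.mean(0))
```

```text
[ 0.60201979 -0.16038107  0.012     ] [np.float64(0.09654682057607472), np.float64(0.09467828747956263), np.float64(0.09600620981973867), np.float64(0.09904964982993388)] [np.float64(-22.73681931529285), np.float64(-20.133794424262717), np.float64(68.1646846618035), np.float64(68.49497973601353)]
[ 0.60255812 -0.16038723  0.036     ] [[ 0.55904609 -0.1316798   0.056     ]
 [ 0.5510505  -0.15129889  0.056     ]
 [ 0.50585893 -0.13285901  0.056     ]
 [ 0.51416921 -0.11248546  0.056     ]] [ 0.53253119 -0.13208079  0.056     ]
```

View pics/w2z.png

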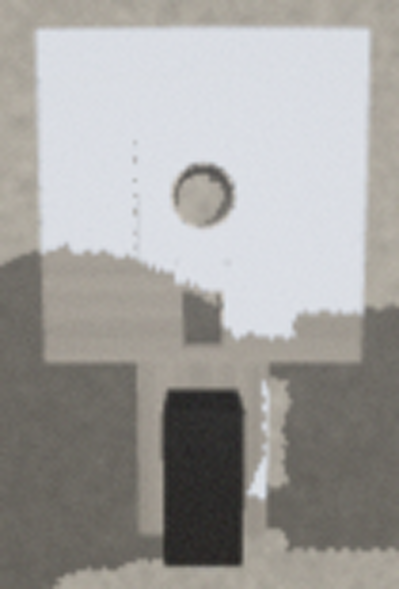

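{"name": "jog_arm", "arguments": {
  "deltas": [
    [[0,0.0015,0.01],-0.4],
    [[0,0.0027,0.03],-0.4],
    [[0,0.0027,0.06],-0.4],
    [[0,0.0027,0.09],-0.4],
    [[0,0.0027,0.12],-0.4],
    [[0,0.0027,0.145],-0.4],
    [[0,0.0027,0.162],-0.4],
    [[0,0.0027,0.174],-0.4],
    [[0,0.0027,0.181],-0.4],
    [[0,0.0027,0.181],-0.4],
    [[0,0.0027,0.181],-0.4]
  ]
}}

```text
clock: 4.45
tool_pos: [0.5302, -0.1322, 0.0191]
orientation: [-180.0, -0.0, -21.8]
force: [-0.2, -0.5, -0.4]
opening: 0.0877
```

{"name": "jog_arm", "arguments": {
  "deltas": [
    [[0,0,0],0],
    [[0,0,0],0],
    [[0,0,0],0],
    [[0,0,0],0],
    [[0,0,0],0],
    [[0,0,0],0],
    [[0,0,0],0],
    [[0,0,0],0],
    [[0,0,0],0],
    [[0,0,0],0],
    [[0,0,0],0],
    [[0,0,0],0]
  ],
  "jaw": 1
}}

```text
clock: 5.65
tool_pos: [0.5297, -0.1323, 0.0185]
orientation: [-180.0, -0.0, -21.9]
force: [0.2, -0.2, -0.2]
opening: 0.0219
```

{"name": "jog_arm", "arguments": {
  "deltas": [
    [[0,0,-0.003],0],
    [[0,0,-0.01],0],
    [[0,0,-0.025],0],
    [[0,0,-0.045],0],
    [[0,0,-0.07],0],
    [[0,0,-0.095],0],
    [[0,0,-0.12],0],
    [[0,0,-0.145],0],
    [[0,0,-0.17],0],
    [[0,0,-0.19],0],
    [[0,0,-0.205],0],
    [[0,0,-0.213],0],
    [[0,0,-0.216],0],
    [[0,0,-0.216],0]
  ]
}}

```text
clock: 7.05
tool_pos: [0.5293, -0.1322, 0.2343]
orientation: [-180.0, 0.0, -21.9]
force: [-1.3, 0.3, -4.6]
opening: 0.0218
```

Run:
```python
from h import *
o=ctrl.get_obs();print(o['clock'],o['tool_pos'],o['orientation'],o['force'],o['moment'],o['opening'])
a=snap('wrist','w3'); snap('scene','s3')
```

```text
7.05 [ 0.52934195 -0.13222302  0.23433149] [-1.79996361e+02  2.84253150e-02 -2.18673093e+01] [-1.30414893  0.30310784 -4.55453116] [ 0.03894765  0.2590649  -0.01708205] 0.02184215205707674
```

View pics/w3.png

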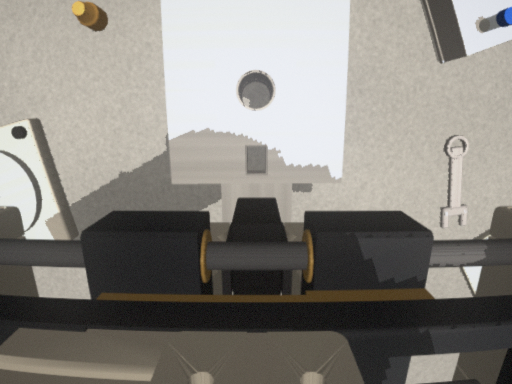

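View pics/s3.png

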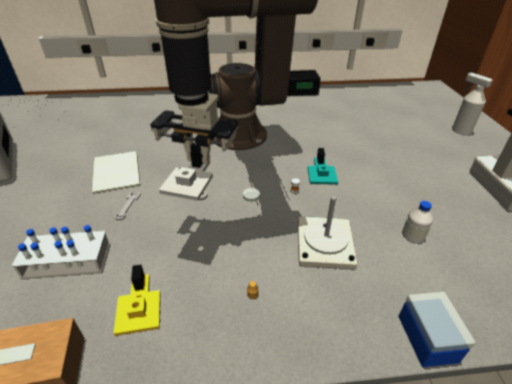

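Run:
```python
from h import *
a=cv2.imread('pics/w3.png')
cv2.imwrite('pics/w3z.png',cv2.resize(a[60:190,155:360],None,fx=3.8,fy=3.8,interpolation=cv2.INTER_CUBIC))
T=ctrl.get_obs()['tool_pos'];y=np.radians(-21.87)
Rt=np.array([[np.cos(y),np.sin(y)],[-np.sin(y),np.cos(y)]])
for n,uv,dz in(('bore',(255.5,90.5),.017),('slot',(256.5,160),-.007),('fl',(170.5,184),-.007),('fr',(342,181),-.007)):
    P=onz('wrist',[uv],T[2]+dz)[0]; print(n,P,Rt@(P-T)[:2])
```

```text
bore [ 0.6015511  -0.16091833  0.25058314] [0.07793191 0.00036684]
slot [ 0.56913533 -0.14844224  0.22658314] [ 0.04320169 -0.0001299 ]
fl [ 0.57471264 -0.09833454  0.22658314] [0.0297124  0.04844919]
fr [ 0.54024293 -0.18880952  0.22658314] [ 0.03142551 -0.04835447]
```

View pics/w3z.png

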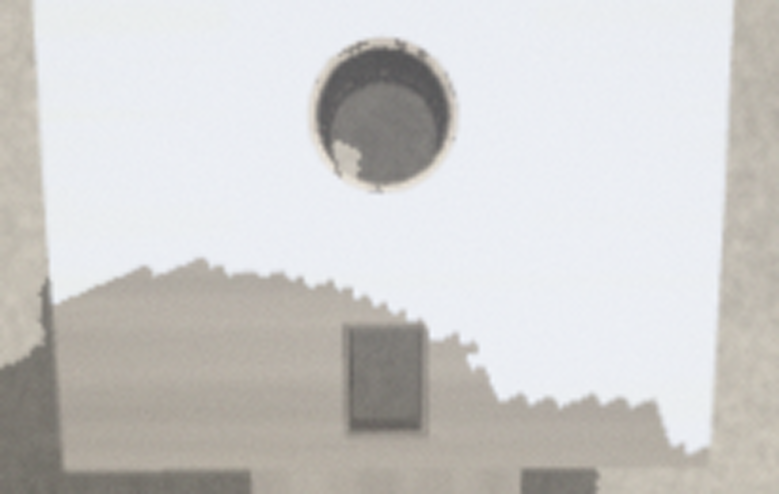

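{"name": "jog_arm", "arguments": {
  "deltas": [
    [[-0.001,-0.004,0],0],
    [[-0.004,-0.013,0],-1],
    [[-0.009,-0.027,0],-2],
    [[-0.015,-0.047,0],-3],
    [[-0.022,-0.07,0],-4],
    [[-0.03,-0.095,0],-5],
    [[-0.038,-0.12,0],-7],
    [[-0.046,-0.145,0],-8],
    [[-0.054,-0.17,0],-9],
    [[-0.062,-0.195,0],-11],
    [[-0.07,-0.22,0],-12],
    [[-0.078,-0.245,0],-14],
    [[-0.085,-0.268,0],-15],
    [[-0.091,-0.288,0],-16],
    [[-0.096,-0.304,0],-17],
    [[-0.1,-0.315,0],-17.6],
    [[-0.1015,-0.32,0],-17.6],
    [[-0.102,-0.321,0],-17.6],
    [[-0.102,-0.321,0],-17.6],
    [[-0.102,-0.321,0],-17.6]
  ]
}}

```text
clock: 9.15
tool_pos: [0.5545, 0.2029, 0.2346]
orientation: [180.0, 0.0, -4.3]
force: [-0.0, -0.6, -5.1]
opening: 0.0219
```

Run:
```python
from h import *
o=ctrl.get_obs();print(o['clock'],o['tool_pos'],o['orientation'],o['force'],o['moment'],o['opening'])
a=snap('wrist','w4')[:,:,::-1]
cv2.imwrite('pics/w4z.png',cv2.resize(a[0:210,155:360],None,fx=2.8,fy=2.8,interpolation=cv2.INTER_CUBIC))
```

```text
9.15 [0.55451347 0.2028772  0.23461545] [ 1.79993142e+02  3.55270192e-03 -4.31082369e+00] [-0.01133012 -0.62236375 -5.0629627 ] [-0.02816392  0.17749309  0.00619388] 0.02185911506173063
```

View pics/w4z.png

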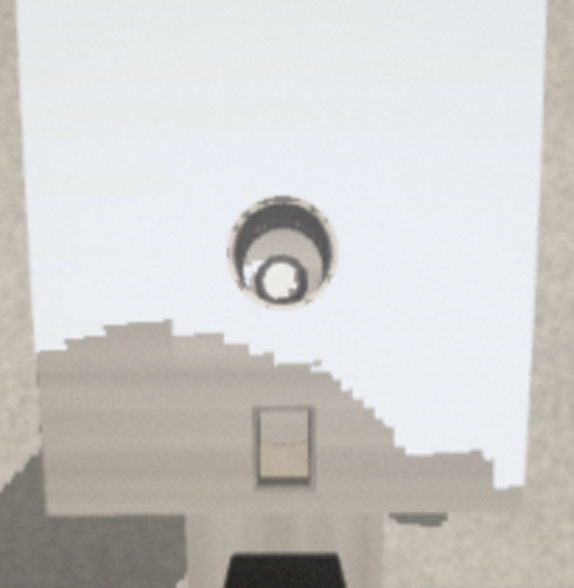

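Run:
```python
from h import *
z=ctrl.get_obs()['tool_pos'][2]
print(onz('wrist',[(255.4,89.7)],z+.017),onz('wrist',[(255.0,99.7)],.171))
```

```text
[[0.63262936 0.19747682 0.25167635]] [[0.63290031 0.19791218 0.171     ]]
```

{"name": "jog_arm", "arguments": {
  "deltas": [
    [[0.0002,-0.0004,0.005],0],
    [[0.0002,-0.0004,0.015],0],
    [[0.0002,-0.0004,0.027],0],
    [[0.0002,-0.0004,0.036],0],
    [[0.0002,-0.0004,0.04],0],
    [[0.0002,-0.0004,0.043],0],
    [[0.0002,-0.0004,0.046],0],
    [[0.0002,-0.0004,0.049],0],
    [[0.0002,-0.0004,0.052],0],
    [[0.0002,-0.0004,0.054],0],
    [[0.0002,-0.0004,0.054],0],
    [[0.0002,-0.0004,0.054],0]
  ]
}}

```text
clock: 10.4
tool_pos: [0.5548, 0.204, 0.1807]
orientation: [-180.0, -0.0, -4.3]
force: [0.2, 0.1, -3.3]
opening: 0.0221
```

Run:
```python
from h import *
o=ctrl.get_obs();print(o['clock'],o['tool_pos'],o['orientation'],o['force'],o['moment'],o['opening'])
a=snap('wrist','w5')[:,:,::-1]
cv2.imwrite('pics/w5z.png',cv2.resize(a[0:210,155:360],None,fx=2.8,fy=2.8,interpolation=cv2.INTER_CUBIC))
```

```text
10.4 [0.55482357 0.20397306 0.18067138] [-1.79999230e+02 -7.55031712e-03 -4.25919508e+00] [ 0.23498184  0.14137384 -3.25647339] [-0.03842199  0.21130487 -0.01543247] 0.022073035090441947
```

View pics/w5z.png

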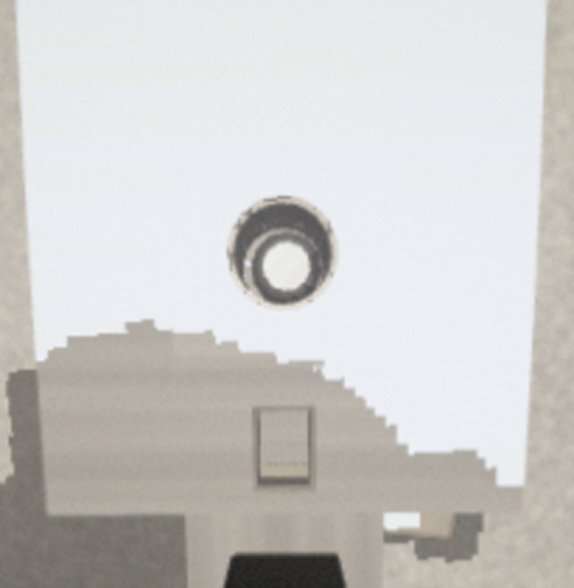

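Run:
```python
from h import *
z=ctrl.get_obs()['tool_pos'][2];print(z)
print(onz('wrist',[(255.4,89.7)],z+.017),onz('wrist',[(256.8,94.4)],.171))
```

```text
0.18076154076461676
[[0.63295276 0.19870388 0.19776154]] [[0.63283083 0.19802187 0.171     ]]
```

{"name": "jog_arm", "arguments": {
  "deltas": [
    [[0,0.0003,0],0],
    [[0,0.0006,0],0],
    [[0,0.0006,0.002],0],
    [[0,0.0006,0.005],0],
    [[0,0.0006,0.008],0],
    [[0,0.0006,0.011],0],
    [[0,0.0006,0.014],0],
    [[0,0.0006,0.017],0],
    [[0,0.0006,0.02],0],
    [[0,0.0006,0.022],0],
    [[0,0.0006,0.022],0]
  ]
}}

```text
clock: 11.55
tool_pos: [0.5546, 0.2033, 0.1582]
orientation: [180.0, 0.0, -4.3]
force: [0.4, -0.3, -4.0]
opening: 0.022
```

Run:
```python
from h import *
o=ctrl.get_obs();print(o['clock'],o['tool_pos'],o['orientation'],o['force'],o['moment'],o['opening'])
a=snap('wrist','w6')[:,:,::-1]
cv2.imwrite('pics/w6z.png',cv2.resize(a[0:210,155:360],None,fx=2.8,fy=2.8,interpolation=cv2.INTER_CUBIC))
```

```text
11.55 [0.55455189 0.20326973 0.15818246] [ 1.79979679e+02  2.73691125e-02 -4.26323910e+00] [ 0.38854852 -0.26357555 -3.97592439] [-0.00932165  0.22163632 -0.01090634] 0.022039153817372
```

View pics/w6z.png

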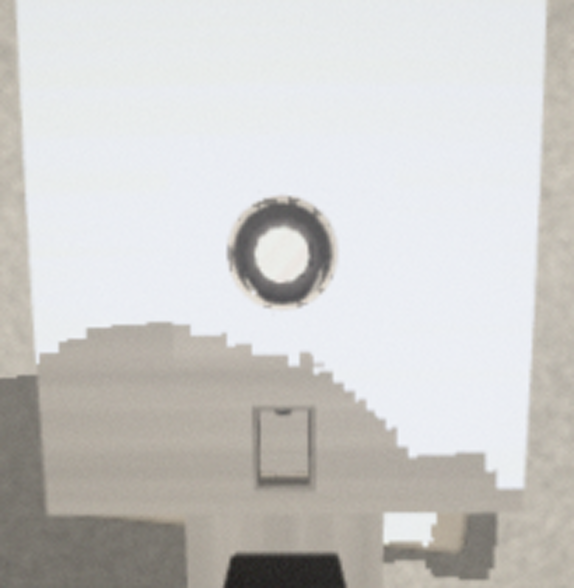

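{"name": "jog_arm", "arguments": {
  "deltas": [
    [[0,0,0.002],0],
    [[0,0,0.005],0],
    [[0,0,0.01],0],
    [[0,0,0.015],0],
    [[0,0,0.02],0],
    [[0,0,0.025],0],
    [[0,0,0.03],0],
    [[0,0,0.035],0],
    [[0,0,0.04],0],
    [[0,0,0.045],0],
    [[0,0,0.05],0],
    [[0,0,0.055],0],
    [[0,0,0.06],0],
    [[0,0,0.065],0],
    [[0,0,0.068],0],
    [[0,0,0.069],0],
    [[0,0,0.069],0]
  ]
}}

```text
clock: 13.3
tool_pos: [0.5547, 0.2034, 0.0894]
orientation: [180.0, 0.0, -4.3]
force: [0.1, 0.2, -3.7]
opening: 0.022
```

Run:
```python
from h import *
o=ctrl.get_obs();print(o['clock'],o['tool_pos'],o['orientation'],o['force'],o['moment'],o['opening'])
a=snap('wrist','w7')[:,:,::-1]
cv2.imwrite('pics/w7z.png',cv2.resize(a[0:210,155:360],None,fx=2.8,fy=2.8,interpolation=cv2.INTER_CUBIC))
```

```text
13.3 [0.55470825 0.20336259 0.08943909] [ 1.79988942e+02  7.76346855e-03 -4.25720153e+00] [ 0.1327688   0.16623106 -3.68284576] [-0.01989254  0.20004507 -0.04456337] 0.022027184036310654
```

View pics/w7z.png

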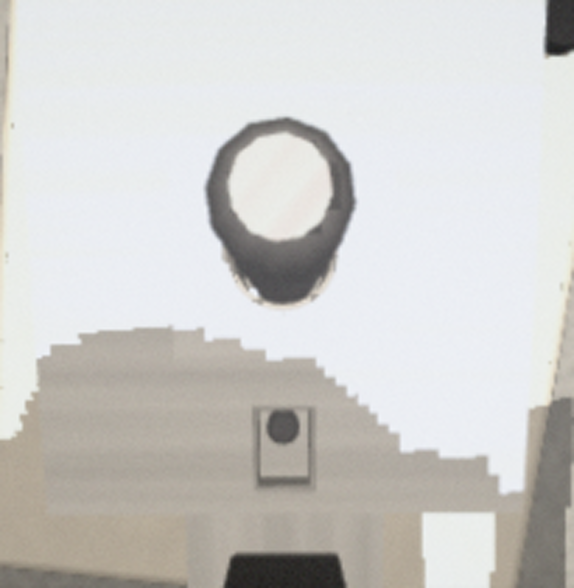

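{"name": "jog_arm", "arguments": {
  "deltas": [
    [[0,0,0.003],0],
    [[0,0,0.006],0],
    [[0,0,0.009],0],
    [[0,0,0.012],0],
    [[0,0,0.015],0],
    [[0,0,0.018],0],
    [[0,0,0.02],0],
    [[0,0,0.021],0],
    [[0,0,0.022],0],
    [[0,0,0.023],0],
    [[0,0,0.024],0],
    [[0,0,0.024],0],
    [[0,0,0.024],0]
  ]
}}

```text
clock: 14.65
tool_pos: [0.5548, 0.2034, 0.0656]
orientation: [-180.0, -0.0, -4.3]
force: [0.9, -0.2, -4.0]
opening: 0.0219
```

{"name": "jog_arm", "arguments": {
  "deltas": [
    [[0,0,0.0005],0],
    [[0,0,0.001],0],
    [[0,0,0.0015],0],
    [[0,0,0.002],0],
    [[0,0,0.0025],0],
    [[0,0,0.0025],0]
  ]
}}

```text
clock: 15.25
tool_pos: [0.5547, 0.2033, 0.063]
orientation: [180.0, 0.0, -4.3]
force: [0.0, -0.2, -3.3]
opening: 0.0216
```

Run:
```python
from h import *
o=ctrl.get_obs();print(o['clock'],o['tool_pos'],o['orientation'],o['force'],o['moment'],o['opening'])
a=snap('wrist','w8')[:,:,::-1]
cv2.imwrite('pics/w8z.png',cv2.resize(a[0:210,155:360],None,fx=2.8,fy=2.8,interpolation=cv2.INTER_CUBIC))
```

```text
15.25 [0.5546563  0.20334143 0.06295606] [ 1.79993442e+02  8.50346117e-03 -4.25958063e+00] [ 0.00918967 -0.16868852 -3.25825361] [-0.06430077  0.19276396 -0.05441889] 0.02160186942134585
```

View pics/w8z.png

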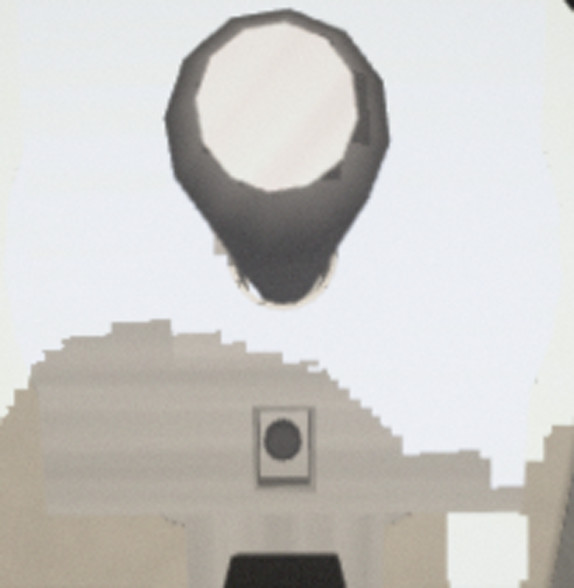

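{"name": "jog_arm", "arguments": {
  "deltas": [
    [[0,0,0.0005],0],
    [[0,0,0.001],0],
    [[0,0,0.0015],0],
    [[0,0,0.002],0],
    [[0,0,0.0025],0],
    [[0,0,0.003],0],
    [[0,0,0.0035],0],
    [[0,0,0.004],0],
    [[0,0,0.0045],0],
    [[0,0,0.005],0],
    [[0,0,0.0055],0],
    [[0,0,0.006],0],
    [[0,0,0.006],0]
  ]
}}

```text
clock: 16.6
tool_pos: [0.5547, 0.2034, 0.057]
orientation: [180.0, 0.0, -4.3]
force: [0.1, 0.2, -4.5]
opening: 0.0217
```

{"name": "jog_arm", "arguments": {
  "deltas": [
    [[0,0,0.0003],0],
    [[0,0,0.0006],0],
    [[0,0,0.0006],0]
  ]
}}

```text
clock: 16.9
tool_pos: [0.5547, 0.2034, 0.0564]
orientation: [180.0, 0.0, -4.3]
force: [0.6, -0.8, -3.6]
opening: 0.0219
```

{"name": "jog_arm", "arguments": {
  "deltas": [
    [[0,0,0.0002],0],
    [[0,0,0.0004],0],
    [[0,0,0.0004],0]
  ]
}}

```text
clock: 17.2
tool_pos: [0.5547, 0.2034, 0.056]
orientation: [180.0, 0.0, -4.3]
force: [-0.3, -0.9, -4.1]
opening: 0.0218
```

{"name": "jog_arm", "arguments": {
  "deltas": [
    [[0,0,0.0002],0],
    [[0,0,0.0004],0],
    [[0,0,0.0004],0]
  ]
}}

```text
clock: 17.5
tool_pos: [0.5547, 0.2034, 0.0557]
orientation: [-180.0, -0.0, -4.3]
force: [0.3, 0.8, -2.9]
opening: 0.0221
```

{"name": "jog_arm", "arguments": {
  "deltas": [
    [[0,0,0.0002],0],
    [[0,0,0.0004],0],
    [[0,0,0.0004],0]
  ]
}}

```text
clock: 17.8
tool_pos: [0.5548, 0.2034, 0.0556]
orientation: [-180.0, -0.0, -4.3]
force: [-1.8, -0.2, 0.5]
opening: 0.0213
```

Run:
```python
from h import *
for i in range(3):
    a=snap('wrist','w9%d'%i)[:,:,::-1]
    o=ctrl.get_obs();print(o['clock'],o['tool_pos'],o['force'],o['moment'])
snap('scene','s9')
```

```text
17.85 [0.55476269 0.20341189 0.05553992] [-1.9081889   0.33697627  0.72146725] [-0.09113682  0.76322085 -0.03839489]
17.9 [0.554746   0.2034064  0.05553667] [-2.22777581 -0.29464993  0.45209245] [-0.12177311  0.83511271 -0.01760703]
17.95 [0.55478119 0.20344048 0.05554568] [-3.01501288 -0.2287887   0.93994098] [-0.12678571  0.88070488 -0.02173052]
```

{"name": "jog_arm", "arguments": {
  "deltas": [
    [[0,0,0],0],
    [[0,0,0],0],
    [[0,0,0],0],
    [[0,0,0],0],
    [[0,0,0],0],
    [[0,0,0],0],
    [[0,0,0],0],
    [[0,0,0],0]
  ],
  "jaw": -0.3
}}

```text
clock: 18.8
tool_pos: [0.5547, 0.2034, 0.0553]
orientation: [180.0, -0.0, -4.3]
force: [0.5, -0.0, -0.1]
opening: 0.0569
```

Run:
```python
from h import *
o=ctrl.get_obs();print(o['clock'],o['tool_pos'],o['force'],o['opening'])
a=snap('wrist','w10')
```

```text
18.8 [0.55474607 0.20339989 0.05525374] [ 0.49212383 -0.03989255 -0.10014117] 0.05692158134541078
```

View pics/w10.png

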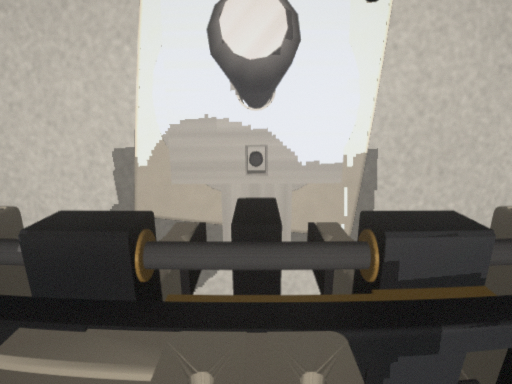

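Released, pin inside the slot at (256,158), no force on the tool. Retreat straight up.

{"name": "jog_arm", "arguments": {
  "deltas": [
    [[0,0,-0.004],0],
    [[0,0,-0.014],0],
    [[0,0,-0.03],0],
    [[0,0,-0.05],0],
    [[0,0,-0.075],0],
    [[0,0,-0.1],0],
    [[0,0,-0.125],0],
    [[0,0,-0.15],0],
    [[0,0,-0.175],0],
    [[0,0,-0.195],0],
    [[0,0,-0.205],0],
    [[0,0,-0.21],0],
    [[0,0,-0.21],0],
    [[0,0,-0.21],0],
    [[0,0,-0.21],0]
  ]
}}

```text
clock: 20.35
tool_pos: [0.5543, 0.2032, 0.2641]
orientation: [179.9, 0.1, -4.3]
force: [0.9, -0.0, -0.0]
opening: 0.057
```

Run:
```python
from h import *
o=ctrl.get_obs();print(o['clock'],o['tool_pos'],o['force'],o['opening'])
a=cv2.imread('pics/x.png');a=snap('wrist','w11')[:,:,::-1];s=snap('scene','s11')[:,:,::-1]
cv2.imwrite('pics/f.png',np.hstack([cv2.resize(a[0:220,140:370],(420,400)),cv2.resize(s[180:280,280:375],(380,400),interpolation=cv2.INTER_CUBIC)]))
```

```text
20.35 [0.55429295 0.20315035 0.26412267] [ 0.90594947 -0.01182896 -0.04346157] 0.05701240751738281[ WARN:0@0.553] global loadsave.cpp:275 findDecoder imread_('pics/x.png'): can't open/read file: check file path/integrity
```

View pics/f.png

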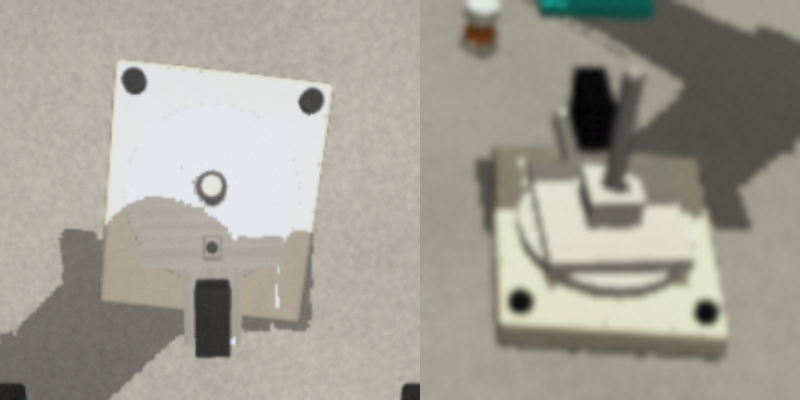

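View pics/s11.png

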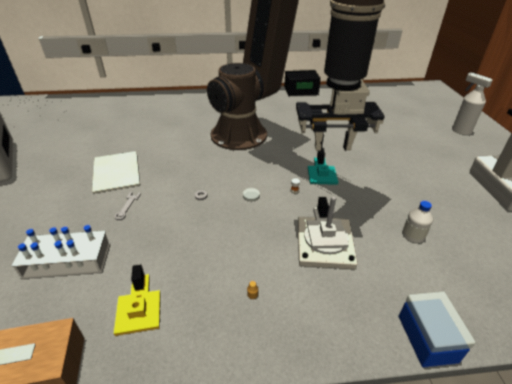

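```bash
python3 -c "
from plant import ctrl
print(ctrl.close_job())"
```

```text
the job is handed in; nothing more can be done
None
```

The bracket is seated on the stand, with its slot over the pin and its plate on the disc. I released it and handed the job in at about 20 s of the 67 s allowed; the hand-in gives no verdict.

- **How it went:** I gripped the lamp head, lifted the bracket level and centred the bore over the rod with the wrist camera. I set the yaw to the pin angle seen in the pictures, so the slot dropped over the pin on the way down. No turning by feel was needed.
- **Contact:** The vertical force stayed at about the bracket's own weight until the tool was at 55.6 mm. That puts the underside at roughly 37 mm, the height of the disc. The load then shifted to the disc with about 5 N, well under the 35 N limit.
- **Last checks:** After release the tool force was about zero. The final pictures show the pin inside the slot, the plate flat on the disc, and the bystanders where they were.
- **Disagreement:** The one mismatch was about 1° between the bracket's angle in the wrist picture and the gripper's own yaw. I left it as it was, and the fit showed it did not matter.

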